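# Make up two resin casting kits

## Task

Make up the two resin kits from the stock in the middle of the bench, one thing standing upright on the floor of each compartment. Black tray: the red jar in the compartment beside the yellow tab, the mixing cup in the middle, the amber bottle at the other end; white tray: the blue jar in the compartment beside the yellow tab and the white bottle in the other. Never tip anything over, leave the green jar and the grey bottle where they stand, and let go of everything at the end.

Things in the scene. Friction and masses are not known exactly. Their poses are not given: they have to be found in the camera images.
- red_jar: round pigment jar, all one colour on top (lid and body red, paper band round the side), straight-sided, 46 mm diameter, 58 mm high, about 0.1 kg, standing upright. Origin: centre of its underside; z up its axis.
- blue_jar: round pigment jar, all one colour on top (lid and body blue, paper band round the side), straight-sided, 46 mm diameter, 58 mm high, about 0.1 kg, standing upright. Origin: centre of its underside; z up its axis.
- green_jar: round pigment jar, all one colour on top (lid and body green, paper band round the side), straight-sided, 46 mm diameter, 58 mm high, about 0.1 kg, standing upright. Origin: centre of its underside; z up its axis. Not needed: leave it where it stands.
- amber_bottle: round plastic bottle, amber-brown with a black cap, paper band round the side; straight-sided body 46 mm diameter up to 60 mm, then shoulder and a narrow neck with a 24 mm diameter cap, 88 mm high in all, about 0.13 kg, standing upright. Origin: centre of its underside; z up its axis.
- white_bottle: round plastic bottle, white with a black cap, paper band round the side; straight-sided body 46 mm diameter up to 60 mm, then shoulder and a narrow neck with a 24 mm diameter cap, 88 mm high in all, about 0.13 kg, standing upright. Origin: centre of its underside; z up its axis.
- grey_bottle: round plastic bottle, grey with a yellow cap, paper band round the side; straight-sided body 46 mm diameter up to 60 mm, then shoulder and a narrow neck with a 24 mm diameter cap, 88 mm high in all, about 0.13 kg, standing upright. Origin: centre of its underside; z up its axis. Not needed: leave it where it stands.
- cup: white open mixing cup, rigid plastic, nearly straight-sided: 44 mm diameter at the foot, 49 mm at the rim, 70 mm high, wall 3 mm, empty, about 0.04 kg, standing upright, mouth up. Origin: centre of its underside; z up its axis.
- black_tray: black kit tray, fixed: 3 open compartments in a row along its x axis, yellow tab (14 x 44 x 10 mm high) outside its +x end. 202 x 70 mm without the tab. Compartments 62 x 62 mm inside, centres at x = +66, 0 and -66 mm, y = 0; the one beside the tab is at x = +66. Floor 4 mm above the table; walls and dividers 4 mm thick, tops 16 mm above the table. Origin: centre of its underside, at table height; z up.
- white_tray: white kit tray, fixed: 2 open compartments in a row along its x axis, yellow tab (14 x 44 x 10 mm high) outside its +x end. 136 x 70 mm without the tab. Compartments 62 x 62 mm inside, centres at x = +33 and -33 mm, y = 0; the one beside the tab is at x = +33. Floor 4 mm above the table; walls and dividers 4 mm thick, tops 16 mm above the table. Origin: centre of its underside, at table height; z up.

How it is judged:
By the outcome, as a careful person would: the job done as asked, in the order asked, and still so for the second after the job is handed in, with the robot touching nothing.
It also fails if it takes over 125 s, if anything falls off the work surface, if the arm or the gripper's body presses on something with over 40 N, if the wrist force passes 120 N, or if a joint passes its speed limit or range.

## Robot

A 6-joint arm with a two-finger parallel gripper is mounted at the origin on the work surface. World frame = base frame: x ahead of the robot, y to its left, z up, the work surface at z = 0. Lengths are in m, angles in rad, forces in N, time in s.
With the tool pointing down it reaches from about 0.35 to 0.975 m from the base axis. Payload 17.4 kg.
Tool frame: the origin (TCP) lies midway between the tips of the shut fingers; the grasp point (between the pads) lies 19 mm behind it; z points along the fingers, y is the direction in which the jaws open and shut (so a half turn about z gives the same grasp; the last joint's range is limited). The gripper opens to 85 mm and grips with 20 to 120 N. Pads are 22 mm wide; open, the fingers measure 114 mm over their backs; the gripper's body (76 mm by 85 mm) begins 54 mm behind the grasp point. The pads swing forward as they close: fully open they stand 13 mm farther back than shut.
Start: joints at [1.236, 0.116, 1.442, -0, 1.584, -0.038], TCP at [0.197, 0.645, 0.231] pointing down, gripper open.
Joint ranges: [-2.83, 2.83], [-0.83, 2.19], [0.07, 2.5], [-1.14, 4.28], [0.01, 3], [-2.97, 2.97]. Speed limits (rad/s): [1.89, 1.89, 2.22, 3.14, 3.14, 3.14].

## Interface

Orientations are given as a rotation vector (axis times angle).
In Python, from cell import env gives the robot as it stands. The module is installed in compiled form; this text tells all that it offers. Calls block until the motion is done:
- env.reach(position, orientation): joint-space move of the TCP to a pose.
- env.move_linear(position, attitude=None, velocity=0.15, f_stop=None): straight line of the TCP; attitude=None keeps the orientation; velocity is the mean speed in m/s. With f_stop (N) it stops when the force on the tool has changed by that much, and returns True; else False.
- env.movej(angles): joint-space move.
- env.command_gripper(opening, f_grip=None): opening from 0.0 (shut) to 1.0 (fully open); f_grip is the grip in N (None keeps the last); returns when the fingers have stopped.
- env.hold(seconds).
- env.solve_ik(position, orientation): joint angles nearest the present ones, or None.
- env.grab_frame(name): name is "scene" or "top" or "wrist"; returns the picture (420x560x3 uint8, blue, green, red); there is no depth.
- env.camera_info(name): a dict with "fx", "fy", "cx", "cy" (pixels), "R" (3x3) and "t" (3): a world point X has camera coordinates R X + t. Camera axes: x right, y down, z forward; pixel columns grow to the right and rows downward; lengths in m; the calibration is good to about 2 mm. A picture is of the moment at which its call begins: read the wrist's pose just before it. camera_info takes no time and is no camera call; for the wrist camera it gives the pose at the moment of the call.
A pose or a line that the arm cannot do raises env.PlanningError and nothing moves.
- env.sign_off(): hands the job in, once; it reports no verdict.
Trained networks look in the newest picture that a camera, given by its name, has taken for a name from the list of things; names that differ only in an ending like _2 or _b are one class to them, and where a whole thing is asked for, a point or a joint stands for the part that bears it (a point fixed in the world has none). Each returns a list of dicts, best first, with "score" (0 to 1); they miss things now and then, are a little off and sometimes report something else, mostly with a low value. They report only what shows in the picture. A call takes as long as a camera call.
- env.silhouettes(camera, thing): "pixels" (420x560 bool, what is visible of it) and "box" ([left, top, width, height] in pixels, round what is visible of it).
Readings, each from a call of its own:
- env.read_t(): time.
- env.read_qpos(): joint angles.
- env.read_dq(): joint speeds.
- env.read_effort(): joint torques, N m.
- env.read_position(): TCP position.
- env.read_orientation(): TCP orientation.
- env.read_ft_force(): force on the tool from outside, world axes, zero at the start.
- env.read_torque(): the same for the moment, N m.
- env.read_opening(): opening from 0.0 (shut) to 1.0 (fully open).
Only numpy, scipy, OpenCV 4.12 (cv2) and the standard library are available. Lean on these libraries where they do the work, as an engineer would, in place of code of your own. Each camera call takes 0.05 s, during which the arm holds its last target.

## Working session

There is one attempt and no reset: what is moved stays moved. The work goes in short steps, each a Python script; the robot and the scene stay as the last script left them, time stands still between calls to the robot, and variables do not carry over. Pictures are saved under pics/ and viewed, and the job is handed in when it is done.

```bash
mkdir -p pics; python3 - <<'E'
from cell import env
import cv2
for n in("scene","top","wrist"):
    im=env.grab_frame(n); cv2.imwrite(f"pics/a_{n}.png",im)
    c=env.camera_info(n); print(n,c)
print(env.read_t(),env.read_orientation())
E
```

```text
scene {'fx': 452.42025757449613, 'fy': 452.42025757449613, 'cx': 279.8320018743603, 'cy': 217.17695594109682, 'R': array([[-0.15484055,  0.98788109, -0.01074012],
       [ 0.71884212,  0.10520056, -0.68716727],
       [-0.67770968, -0.11412181, -0.72641985]]), 't': array([ 0.09925556, -0.37003643,  1.54931589])}
top {'fx': 527.8479053048889, 'fy': 527.8479053048889, 'cx': 276.03967186847046, 'cy': 205.43018421003944, 'R': array([[-0.02656216, -0.9995965 , -0.01006388],
       [-0.99647475,  0.02727794, -0.07933468],
       [ 0.07957719,  0.0079211 , -0.99679723]]), 't': array([0.02038416, 0.54125323, 0.99743881])}
wrist {'fx': 321.4105979401601, 'fy': 321.4105979401601, 'cx': 281.55634413147567, 'cy': 208.81344096984708, 'R': array([[ 0.29241812,  0.95628984, -0.0011781 ],
       [ 0.91245524, -0.27864507,  0.29963706],
       [ 0.2862116 , -0.08869427, -0.95405254]]), 't': array([-0.67430304, -0.0396802 ,  0.37990582])}
0.15 [-4.64512587e-01 -3.10688923e+00  1.40924292e-03]
```

View pics/a_top.png

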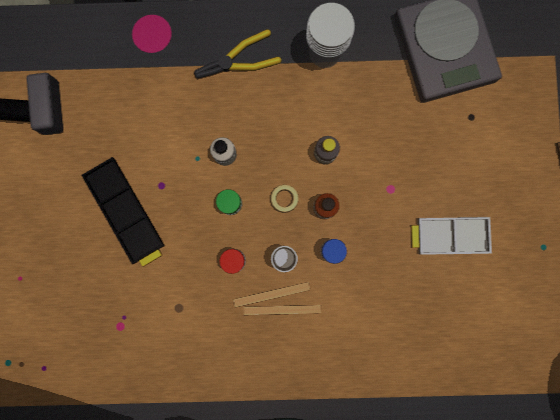

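View pics/a_scene.png

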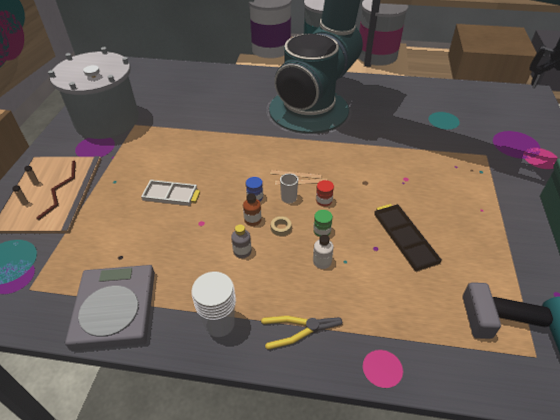

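View pics/a_wrist.png

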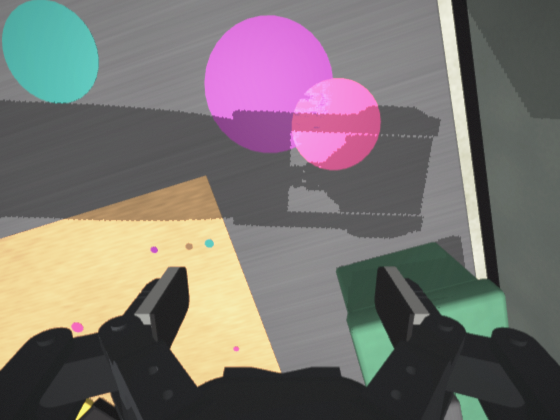

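The top view (image up = +x, image left = +y) shows these pixel positions:
- **Black tray:** at (123,210), tab at (150,258).
- **White tray:** at (455,236), tab on the left at (416,236).
- **To move:** red (232,261), cup (284,258), blue (334,251), amber (326,205) and white bottle (222,151).
- **To leave alone:** green (228,201) and grey (327,149).
- **Distractors:** a tape ring (284,199), sticks (around 275,302) and a cup stack (330,30).

Next I'll fit the poses from two views.

```bash
cat > vis.py <<'E'
import numpy as np, cv2
from scipy.optimize import least_squares
from cell import env
CAM={n:env.camera_info(n) for n in("scene","top")}
def proj(c,X):
    p=X@c["R"].T+c["t"]; return np.c_[c["fx"]*p[:,0]/p[:,2]+c["cx"],c["fy"]*p[:,1]/p[:,2]+c["cy"]]
PROF={"jar":[(.023,0),(.023,.058)],"bottle":[(.023,0),(.023,.060),(.012,.070),(.012,.088)],"cup":[(.022,0),(.0245,.070)]}
a=np.linspace(0,2*np.pi,60,endpoint=False)
def pts(kind): return np.vstack([np.c_[r*np.cos(a),r*np.sin(a),0*a+z] for r,z in PROF[kind]])
def box(uv): return np.r_[uv.min(0),uv.max(0)]
def fit(thing,masks,x0):
    P=pts(thing.split("_")[-1])
    def res(p):
        return np.concatenate([box(proj(CAM[n],P+p))-np.array([b[0]-.0,b[1],b[0]+b[2],b[1]+b[3]]) +.5 for n,b in masks.items()])
    s=least_squares(res,x0,x_scale=.01,loss="soft_l1"); return s.x,res(s.x)
def ground(n,uv,z):
    c=CAM[n]; d=c["R"].T@np.array([(uv[0]-c["cx"])/c["fx"],(uv[1]-c["cy"])/c["fy"],1]); o=-c["R"].T@c["t"]
    return o+d*(z-o[2])/d[2]
E
python3 - <<'E'
from vis import *
import pickle
np.set_printoptions(precision=4,suppress=True)
fr={n:env.grab_frame(n) for n in CAM}
allm={}
for th in ["red_jar","blue_jar","green_jar","amber_bottle","white_bottle","grey_bottle","cup","black_tray","white_tray"]:
    for n in CAM:
        r=env.silhouettes(n,th); allm[th,n]=r
        print(th,n,[(round(d["score"],2),list(map(int,d["box"])),int(d["pixels"].sum())) for d in r[:3]])
    if "tray" not in th and allm[th,"top"] and allm[th,"scene"]:
        b={n:allm[th,n][0]["box"] for n in CAM}
        t=b["top"]; x0=ground("top",(t[0]+t[2]/2,t[1]+t[3]/2),.03); x0[2]=0
        x,r=fit(th,b,x0); print("  ->",x,r.round(1))
pickle.dump(allm,open("m.pkl","wb"))
for n in CAM:
    im=fr[n].copy()
    for (t,m),r in allm.items():
        if m==n and r:
            cs,_=cv2.findContours(r[0]["pixels"].astype("u1"),0,2); cv2.drawContours(im,cs,-1,(0,255,255),1); b=r[0]["box"]; cv2.putText(im,t,(int(b[0]),int(b[1])),0,.35,(255,255,0),1)
    cv2.imwrite(f"pics/b_{n}.png",im)
print(env.read_t())
E
```

```text
red_jar scene [(0.97, [317, 178, 16, 24], 409)]
red_jar top [(0.76, [220, 249, 24, 23], 512)]
  -> [0.4388 0.0914 0.0075] [-1.3 -0.9  0.5  2.3 -1.8 -0.6  1.   0.9]
blue_jar scene [(0.73, [248, 177, 13, 23], 304)]
blue_jar top [(0.62, [321, 240, 28, 24], 524)]
  -> [ 0.4494 -0.102   0.0004] [-3.8 -1.5  0.5  2.   0.2 -0.4 -0.7  0.5]
green_jar scene [(0.67, [311, 208, 21, 25], 423)]
green_jar top [(0.92, [218, 189, 25, 25], 487)]
  -> [0.5491 0.0922 0.0077] [ 0.6 -1.3 -1.6  2.5 -1.3 -0.4  0.8  0.6]
amber_bottle scene [(0.9, [243, 196, 19, 32], 493)]
amber_bottle top [(0.9, [315, 195, 22, 27], 523)]
  -> [ 0.5333 -0.0884 -0.0143] [ 0.2 -0.4 -0.9  0.5 -3.   0.7  0.8 -0.6]
white_bottle scene [(0.19, [243, 193, 17, 32], 514)]
white_bottle top [(0.93, [213, 138, 22, 29], 594)]
  -> [0.6247 0.0829 0.1085] [63.1 -1.6 67.3  4.5  0.7 -1.8  8.8  1.5]
grey_bottle scene [(0.81, [230, 224, 19, 35], 537)]
grey_bottle top [(0.66, [313, 137, 27, 29], 574)]
  -> [ 0.6429 -0.0954 -0.0051] [ 0.7  0.3  2.2 -0.2  1.3 -0.2  0.4 -0.1]
cup scene [(0.56, [280, 176, 16, 25], 509), (0.52, [246, 177, 17, 21], 303)]
cup top [(0.7, [268, 247, 28, 25], 562)]
  -> [ 0.4382 -0.0044 -0.0089] [ 0.6 -1.6  2.   3.6  1.9 -0.9  0.1  0.7]
black_tray scene [(0.85, [373, 204, 67, 68], 1992)]
black_tray top [(0.96, [84, 158, 78, 106], 4032)]
white_tray scene [(0.57, [142, 177, 58, 28], 1148), (0.35, [245, 175, 19, 23], 338)]
white_tray top [(0.69, [406, 217, 85, 36], 2886)]
1.15
```

```bash
python3 - <<'E'
import cv2
t=cv2.imread("pics/b_top.png")[130:320,70:510];s=cv2.imread("pics/b_scene.png")[150:300,130:450]
cv2.imwrite("pics/b1.png",cv2.resize(t,None,fx=1.8,fy=1.8,interpolation=2));cv2.imwrite("pics/b2.png",cv2.resize(s,None,fx=2.5,fy=2.5,interpolation=2))
E
```

```text
(no output)
```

View pics/b1.png

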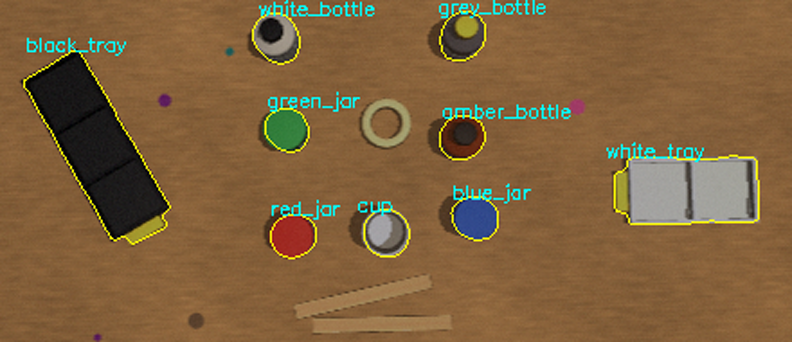

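View pics/b2.png

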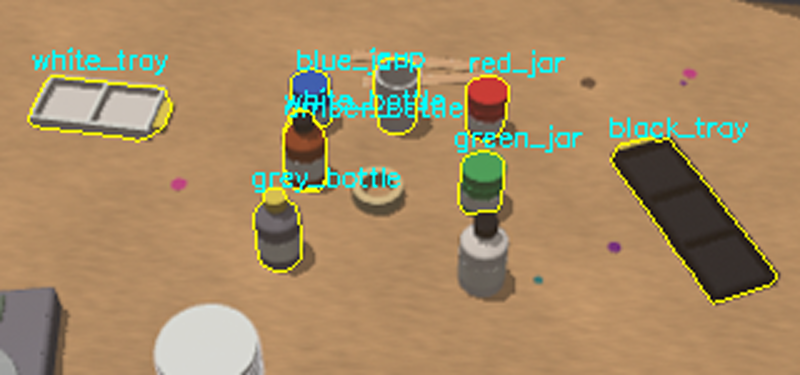

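Every mask matches its object except one: the scene-view "white_bottle" (score 0.19) is really the amber bottle. The true white bottle shows at scene box x 313–333, y 234–269, so I'll use that. Next are the tray fits and the final (x,y) values.

```bash
cat > tray.py <<'E'
from vis import *
from scipy.optimize import minimize
def hullmask(polys):
    m=np.zeros((420*4,560*4),"u1")
    for p in polys:
        cv2.fillPoly(m,[cv2.convexHull(((p+.5)*4).round().astype(np.int32))],1)
    return cv2.resize(m.astype("f4"),(560,420),interpolation=cv2.INTER_AREA)
def bx(x0,x1,w,h): return np.array([[x,y,z] for x in(x0,x1) for y in(-w/2,w/2) for z in(0,h)])
def model(L,p):
    c,s=np.cos(p[2]),np.sin(p[2]); R=np.array([[c,-s,0],[s,c,0],[0,0,1]])
    return [B@R.T+[p[0],p[1],p[3]] for B in(bx(-L/2,L/2,.07,.016),bx(L/2,L/2+.014,.044,.010))]
def fit_tray(L,masks,x0):
    def cost(p):
        q=np.array([p[0],p[1],p[2]*10,p[3]])
        return sum(np.abs(hullmask([proj(CAM[n],P) for P in model(L,q)])-m).sum() for n,m in masks.items())
    p0=np.array([x0[0],x0[1],x0[2]/10,0])
    best=None
    for k in range(3):
        s=minimize(cost,p0,method="Nelder-Mead",options=dict(initial_simplex=np.vstack([p0]+[p0+d for d in np.diag([.01,.01,.01,.01])]),xatol=1e-5,fatol=.5)); p0=s.x
    return s.x*[1,1,10,1],s.fun,{n:m.sum() for n,m in masks.items()}
E
python3 - <<'E'
from tray import *
import pickle,json
np.set_printoptions(precision=4,suppress=True)
M=pickle.load(open("m.pkl","rb")); out={}
for th,L,cen,tab in(("black_tray",.202,(123,210),(150,258)),("white_tray",.136,(455,236),(416,236))):
    a0=ground("top",cen,.01);b=ground("top",tab,.01);yaw=np.arctan2(b[1]-a0[1],b[0]-a0[0])
    for sel in(("top",),("scene",),("top","scene")):
        r=fit_tray(L,{n:M[th,n][0]["pixels"].astype("f4") for n in sel},(a0[0],a0[1],yaw)); print(th,sel,r)
    out[th]=r[0].tolist()
M["white_bottle","scene"]=[{"box":[313.5,234.5,19.5,34.5]}]
for th in["red_jar","blue_jar","green_jar","amber_bottle","white_bottle","grey_bottle","cup"]:
    b={n:M[th,n][0]["box"] for n in CAM}; t=b["top"]; x0=ground("top",(t[0]+t[2]/2,t[1]+t[3]/2),.03); x0[2]=0
    x,r=fit(th,b,x0)
    P=pts(th.split("_")[-1])
    res=[]
    # fixed z=0, mask-overlap fit in top and both
    for sel in(("top",),("top","scene")):
        f=lambda p:np.concatenate([box(proj(CAM[n],P+[p[0],p[1],0]))-np.array([b[n][0],b[n][1],b[n][0]+b[n][2],b[n][1]+b[n][3]])+.5 for n in sel])
        res.append(least_squares(f,x0[:2],x_scale=.01,loss="soft_l1").x)
    print(th,"3D",x,"z0 top",res[0],"both",res[1]); out[th]=res[1].tolist()
json.dump(out,open("pose.json","w"))
E
```

```text
black_tray ('top',) (array([ 0.542 ,  0.3056, -2.629 ,  0.001 ]), np.float64(105.1875), {'top': np.float32(4032.0)})
black_tray ('scene',) (array([ 0.5433,  0.3047, -2.6314,  0.0008]), np.float64(96.75), {'scene': np.float32(1992.0)})
black_tray ('top', 'scene') (array([ 0.5418,  0.3067, -2.6269, -0.0025]), np.float64(208.5), {'top': np.float32(4032.0), 'scene': np.float32(1992.0)})
white_tray ('top',) (array([ 0.4748, -0.3374,  1.5602,  0.0019]), np.float64(93.875), {'top': np.float32(2886.0)})
white_tray ('scene',) (array([ 0.4763, -0.34  ,  1.5494,  0.0005]), np.float64(54.1875), {'scene': np.float32(1148.0)})
white_tray ('top', 'scene') (array([ 0.4751, -0.3382,  1.5578, -0.0007]), np.float64(167.25), {'top': np.float32(2886.0), 'scene': np.float32(1148.0)})
red_jar 3D [0.4388 0.0914 0.0075] z0 top [0.4389 0.0911] both [0.4376 0.0917]
blue_jar 3D [ 0.4494 -0.102   0.0004] z0 top [ 0.4496 -0.1025] both [ 0.4494 -0.102 ]
green_jar 3D [0.5491 0.0922 0.0077] z0 top [0.55   0.0923] both [0.5488 0.0925]
amber_bottle 3D [ 0.5333 -0.0884 -0.0143] z0 top [ 0.5324 -0.0887] both [ 0.5337 -0.087 ]
white_bottle 3D [ 0.6453  0.1039 -0.004 ] z0 top [0.6446 0.1016] both [0.6456 0.104 ]
grey_bottle 3D [ 0.6429 -0.0954 -0.0051] z0 top [ 0.6418 -0.0933] both [ 0.6433 -0.0947]
cup 3D [ 0.4382 -0.0044 -0.0089] z0 top [ 0.4383 -0.0026] both [ 0.4387 -0.0042]
```

The fits agree between views to about 2 mm. Tray undersides and object bases come out at z≈0, within about 1 cm for the small objects, which fits them standing on the table. Next I'll check that every pose is reachable, then do the red jar.

```bash
cat > mot.py <<'E'
import numpy as np, json
from scipy.spatial.transform import Rotation as Ro
from cell import env
P=json.load(open("pose.json"))
def ori(psi):
    y=np.array([np.cos(psi),np.sin(psi),0]);z=np.array([0,0,-1.]);return Ro.from_matrix(np.c_[np.cross(y,z),y,z]).as_rotvec()
def best(pos,psi):
    q0=np.array(env.read_qpos());c=[]
    for k in(0,np.pi):
        q=env.solve_ik(np.array(pos),ori(psi+k))
        if q is not None:c.append((abs(np.array(q)-q0).max(),psi+k))
    return min(c) if c else None
def slot(t,x):
    p=P[t];return np.array([p[0]+x*np.cos(p[2]),p[1]+x*np.sin(p[2])]),p[2]+np.pi/2
HI=.19
JOB={"red_jar":("black_tray",.066,0,.024,30),"cup":("black_tray",0,0,.030,20),"amber_bottle":("black_tray",-.066,np.pi/2,.026,30),
"blue_jar":("white_tray",.033,np.pi/2,.024,30),"white_bottle":("white_tray",-.033,np.pi/2,.026,30)}
def go(xy,z,psi):
    b=best([*xy,z],psi);env.reach(np.array([*xy,z]),ori(b[1]));return b[1]
def pick(th):
    _,_,psi,h,f=JOB[th];xy=P[th][:2]
    env.command_gripper(.95,f); go(xy,HI,psi)
    hit=env.move_linear(np.array([*xy,h]),velocity=.12,f_stop=12)
    env.command_gripper(0.0,f); print(th,"hit",hit,"pos",np.round(env.read_position(),4),"open",round(env.read_opening(),3),"t",env.read_t())
    env.move_linear(np.array([*xy,HI]),velocity=.15); print(" lifted open",round(env.read_opening(),3),"F",np.round(env.read_ft_force(),2))
def place(th):
    t,x,_,h,f=JOB[th];xy,psi=slot(t,x)
    go(xy,HI,psi); F0=env.read_ft_force()
    a=env.move_linear(np.array([*xy,h+.004+.012]),velocity=.12)
    b=env.move_linear(np.array([*xy,h+.004-.004]),velocity=.025,f_stop=3)
    print(" down stop",a,b,"pos",np.round(env.read_position(),4),"nominal",round(h+.004,4),"open",round(env.read_opening(),3),"dF",np.round(np.array(env.read_ft_force())-F0,1))
    env.command_gripper(.85); env.move_linear(np.array([*xy,HI]),velocity=.18); print(" t",env.read_t())
E
python3 - <<'E'
from mot import *
for th,(t,x,psi,h,f) in JOB.items():
    xy,p2=slot(t,x);print(th,[np.round(best([*P[th][:2],z],psi),2) for z in(h,HI)],xy.round(3),[np.round(best([*xy,z],p2),2) for z in(h,HI)])
pick("red_jar")
import cv2;cv2.imwrite("pics/c_w.png",env.grab_frame("wrist"))
E
```

```text
red_jar [array([1.09, 0.  ]), array([1.09, 0.  ])] [0.484 0.274] [array([ 1.56, -1.06]), array([ 1.56, -1.06])]
cup [array([1.3, 0. ]), array([1.3, 0. ])] [0.542 0.307] [array([ 1.57, -1.06]), array([ 1.57, -1.06])]
amber_bottle [array([1.44, 4.71]), array([1.44, 4.71])] [0.599 0.339] [array([1.57, 2.09]), array([1.57, 2.09])]
blue_jar [array([1.51, 4.71]), array([1.51, 4.71])] [ 0.476 -0.305] [array([1.85, 6.27]), array([1.85, 6.27])]
white_bottle [array([1.41, 1.57]), array([1.41, 1.57])] [ 0.475 -0.371] [array([1.94, 6.27]), array([1.94, 6.27])]
red_jar hit False pos [0.4378 0.0917 0.0244] open 0.531 t 5.4917
 lifted open 0.531 F [-0.9   0.42 -1.19]
```

View pics/c_w.png

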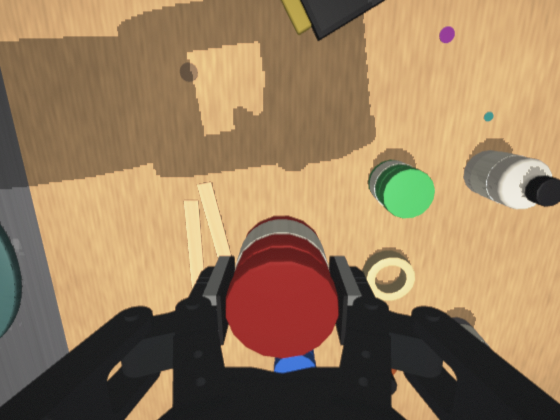

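The red jar is held centrally between the pads at about (281,300), opening 0.531 ≈ 45 mm and upright. I'll place it now.

```bash
python3 - <<'E'
from mot import *
import cv2
place("red_jar")
cv2.imwrite("pics/d_w.png",env.grab_frame("wrist"));cv2.imwrite("pics/d_s.png",cv2.resize(env.grab_frame("scene")[150:300,230:450],None,fx=3,fy=3))
E
```

```text
down stop False True pos [0.4844 0.2743 0.0281] nominal 0.028 open 0.529 dF [1.3 1.5 5.4]
 t 11.375
```

View pics/d_w.png

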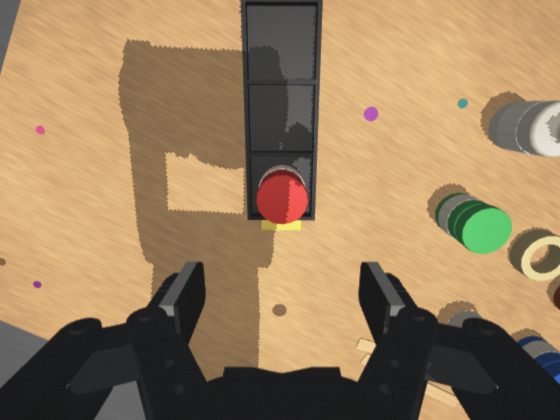

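View pics/d_s.png

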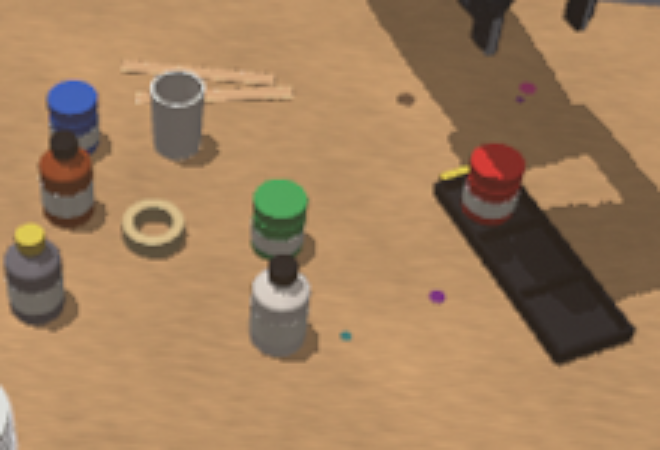

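The red jar stands upright in the compartment beside the yellow tab: wrist view (282,196), tab at (281,224). Contact came at z=0.0281 against 0.028 nominal, so the floor height checks out. The cup is next, then amber, with a picture after each.

```bash
python3 - <<'E'
from mot import *
import cv2
pick("cup");cv2.imwrite("pics/e_w0.png",cv2.resize(env.grab_frame("wrist"),(400,300)))
o=env.read_opening()
if .45<o<.65:
    place("cup");cv2.imwrite("pics/e_w.png",env.grab_frame("wrist"))
E
```

```text
cup hit False pos [ 0.439  -0.0042  0.0305] open 0.567 t 15.0333
 lifted open 0.571 F [-0.05 -0.73 -1.07]
 down stop False True pos [0.5418 0.3071 0.0342] nominal 0.034 open 0.57 dF [-0.9  2.5  6.8]
 t 20.9
```

```bash
python3 -c "
import cv2,numpy as np
cv2.imwrite('pics/e.png',np.hstack([cv2.imread('pics/e_w0.png'),cv2.resize(cv2.imread('pics/e_w.png'),(400,300))]))"
```

```text
(no output)
```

View pics/e.png

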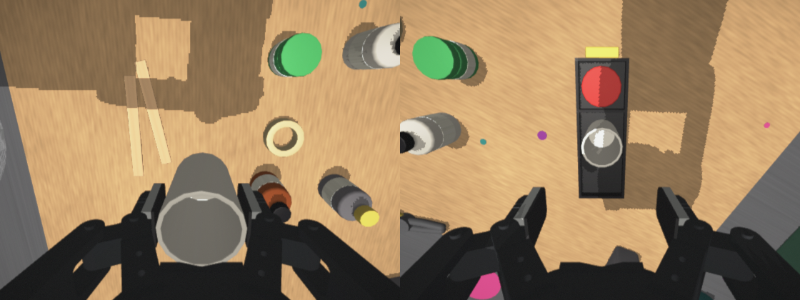

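The cup was held upright (left image) and now stands in the middle compartment (right image, 602,145), with red still beside the tab (601,88). Amber next.

```bash
python3 - <<'E'
from mot import *
import cv2
pick("amber_bottle");a=cv2.resize(env.grab_frame("wrist"),(400,300))
o=env.read_opening()
if .45<o<.65: place("amber_bottle")
cv2.imwrite("pics/f.png",np.hstack([a,cv2.resize(env.grab_frame("wrist"),(400,300))]))
E
```

```text
amber_bottle hit False pos [ 0.534  -0.087   0.0265] open 0.526 t 24.6083
 lifted open 0.533 F [-0.05  0.69 -1.77]
 down stop False True pos [0.5992 0.3392 0.0302] nominal 0.03 open 0.528 dF [1.1 0.8 2.1]
 t 30.7833
```

View pics/f.png

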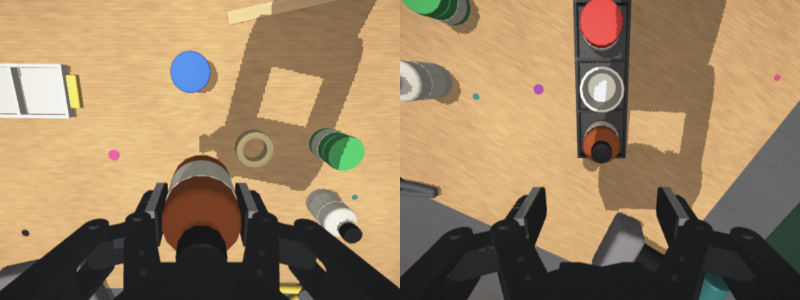

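Amber stands in the far compartment (601,145) behind the cup and the red jar, all three upright. Blue and then white are next.

```bash
python3 - <<'E'
from mot import *
import cv2
pick("blue_jar");a=cv2.resize(env.grab_frame("wrist"),(400,300))
o=env.read_opening()
if .45<o<.65: place("blue_jar")
cv2.imwrite("pics/g.png",np.hstack([a,cv2.resize(env.grab_frame("wrist"),(400,300))]))
E
```

```text
blue_jar hit False pos [ 0.4497 -0.1021  0.0245] open 0.53 t 34.7417
 lifted open 0.527 F [-0.38 -0.41 -1.14]
 down stop False True pos [ 0.4755 -0.3052  0.0282] nominal 0.028 open 0.53 dF [ 0.7 -0.8  5. ]
 t 40.525
```

View pics/g.png

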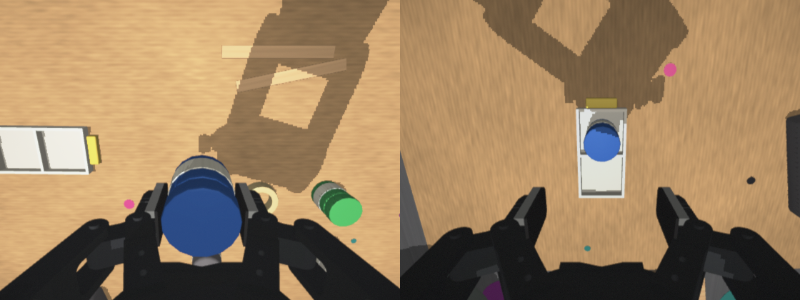

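The blue jar is in the tab-side compartment (602,140; tab at 601,103). Its top overhangs the divider only through perspective, because contact came at floor height. White bottle next.

```bash
python3 - <<'E'
from mot import *
import cv2
pick("white_bottle");a=cv2.resize(env.grab_frame("wrist"),(400,300))
o=env.read_opening()
if .45<o<.65: place("white_bottle")
cv2.imwrite("pics/h.png",np.hstack([a,cv2.resize(env.grab_frame("wrist"),(400,300))]))
env.reach(np.array([.40,0,.30]),ori(0))
s=env.grab_frame("scene");t=env.grab_frame("top");cv2.imwrite("pics/h_t.png",t)
cv2.imwrite("pics/h_s.png",cv2.resize(s[150:300,130:450],None,fx=2.5,fy=2.5,interpolation=2))
E
```

```text
white_bottle hit False pos [0.6457 0.1041 0.0265] open 0.526 t 44.3917
 lifted open 0.532 F [-0.22 -0.07 -1.97]
 down stop False True pos [ 0.4747 -0.3712  0.0302] nominal 0.03 open 0.53 dF [-0.5 -0.1  5.6]
 t 50.825
```

View pics/h.png

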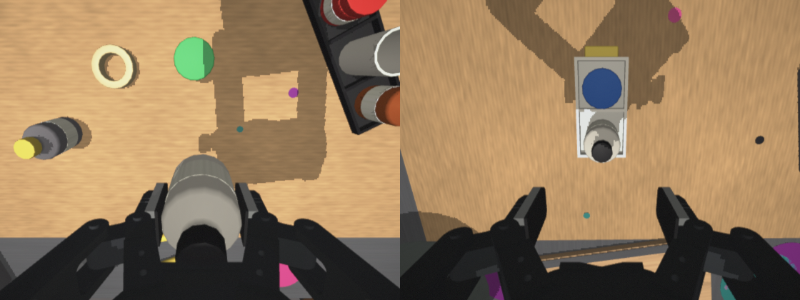

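View pics/h_t.png

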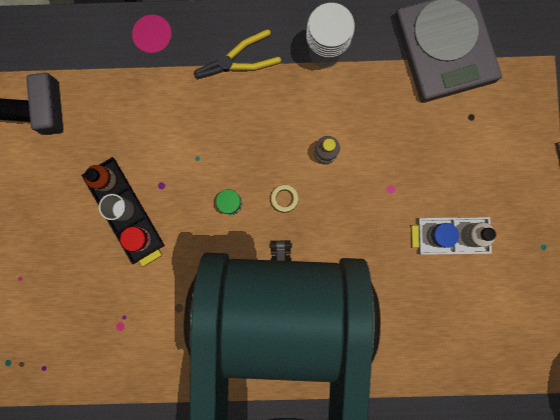

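View pics/h_s.png

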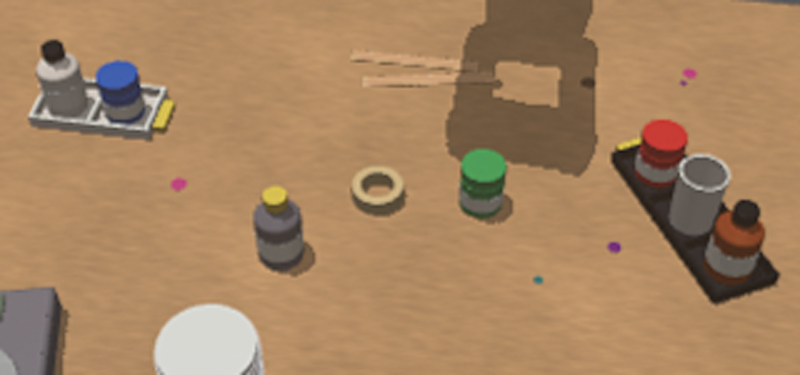

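All five items stand upright in the right compartments, and green (228,201) and grey (327,149) are at the same pixels as before. I'll run one numeric check and then hand in.

```bash
python3 - <<'E'
from mot import *
from vis import *
env.grab_frame("top");env.grab_frame("scene")
for th in list(JOB)+["green_jar","grey_bottle"]:
    b={n:(lambda r:r[0]["box"] if r and r[0]["score"]>.4 else None)(env.silhouettes(n,th)) for n in CAM}
    b={n:v for n,v in b.items() if v is not None}
    if len(b)<2: print(th,"seen only in",list(b)); continue
    tgt=slot(*JOB[th][:2])[0] if th in JOB else np.array(P[th][:2])
    x,r=fit(th,b,np.r_[tgt,0]); print(th,x.round(3),"off mm",((x[:2]-tgt)*1e3).round(1),"max px res",abs(r).max().round(1))
print(env.read_ft_force(),env.read_opening(),env.read_t())
env.sign_off()
E
```

```text
red_jar [0.485 0.271 0.009] off mm [ 0.9 -2.9] max px res 2.0
cup seen only in ['scene']
amber_bottle [0.599 0.341 0.004] off mm [-0.3  1.8] max px res 1.2
blue_jar [ 0.477 -0.307  0.012] off mm [ 2.  -2.1] max px res 3.3
white_bottle [ 0.473 -0.38  -0.007] off mm [-1.6 -9. ] max px res 3.4
green_jar [0.554 0.091 0.008] off mm [ 5.2 -1.1] max px res 0.8
grey_bottle [ 0.641 -0.095 -0.005] off mm [-2.1 -0.2] max px res 2.9
[-0.84102256  0.53498939 -0.72341345] 0.8537341724157832 53.2417
the job is handed in; nothing more can be done
```

Both kits are made up, and I handed the job in at 53 s of the 125 s allowed. I placed things in the order asked: red jar, cup and amber bottle in the black tray, then blue jar and white bottle in the white tray. Each was gripped with the jaws across the tray row, set down until it touched the floor within about 0.2 mm of the expected height, and released.

**Final pictures:** all five stand upright in the right compartments, and the gripper is open and clear of everything. The green jar and grey bottle are at the same pixel positions as at the start.

**Checks that failed or disagreed:**
- **Cup:** the last check found it only in the scene view, so its final position was confirmed by eye and by the floor contact, not measured from two views.
- **White bottle:** the final fit put it 9 mm off, although the gripper released it within 1 mm of its target. It has only 8 mm of clearance. The fit misses the outlines by up to 3.4 px and the pictures show the bottle inside its compartment, so I take this as a detection error. I didn't measure it again before handing in.
- **Green jar:** the final fit differs by 5 mm from the first one, which I put down to detection scatter, because it hasn't moved in the picture.
- **First look:** the network mistook the amber bottle for the white one in the scene view (score 0.19), so I used a box read by hand from the picture instead.

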